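Clip the room key back on the key rack

TASK

Put the meeting-room key that lies on the table away: clip its snap hook onto the one empty eye of the key rack, pressing the sprung gate in against the eye's front bar until the bar is inside and the gate has snapped shut, and while you still hold the key pull it straight back from the rack with a steady tug of about 10 newtons for a second, to be sure that the bar sits in the hook's end. Then let go and leave the key hanging from that eye. The eye bends easily, so never load it with more than 20 newtons, and leave the other things on the table where they are.

Things in the scene. Friction and masses are not known exactly. Their poses are not given: they have to be found in the camera images.
- key: Loose key holder, 0.1 kg: light-wood fob 70 (x) by 24 (y) by 36 mm (z), steel snap hook out of its +x end, 31 mm brass key blade out of its -x end. Grip the fob across its 24 mm. Origin: centre of the fob's underside; z up as it lies, hook in the xz plane, gate side down. Hook: 6 mm rod, loop 22 mm high between centre lines (z 7 and 29), outermost point x = 93.
- fob_middle (a point): Centre of the fob, 18 mm above the key's origin; same axes.
- hook_seat (a point): Where the centre of an eye's bar lies when it sits in the round end of the hook: x = 84.5, z = 18 mm in the key frame; same axes.
- nose_tip (a point): Centre of the rounded end of the nose, the fixed lower lip of the hook (6 mm rod along z = 7 mm): x = 74, z = 7 mm in the key frame; same axes. A 5 mm bar clears it from below if its centre stays at x < 68 mm, and may pass over it once its centre is above z = 12.5 mm.
- gate_hinge (a point): Hinge pin of the gate: x = 43, z = 7 mm in the key frame; same axes. The gate (5 mm rod, 28 mm long) closes the lower side of the hook from here to the nose.
- gate (a joint): Gate angle: 0 shut, 0.62 rad fully in, against the upper rod (spine); turns only inward (free end up), a spring shuts it. A bar pressing it 22 mm from the hinge needs about 2 N to start, 4 N all the way. Press near its free end, bar at x = 64 to 68 mm, until the bar is above the nose (z 13 to 18, where the gate stops); it shuts only when the bar has moved on towards the hook's end, beyond x = 76.
- free_eye: The empty eye, fixed: steel U-bolt of 5 mm rod, level, 215 mm above the table, 26 mm clear between its legs, through a plate on the rail. Origin: rail's face, midway between the legs; x level into the rail, y along it, z up. Its straight front bar runs along y at x = -38.5 to -45.5 mm: how far out is set by its nuts, differs each time and is not measured.
- rack: Desk key rack of brown wood, fixed: base 110 (x from -85 to 25) by 270 (y) by 18 mm, posts 240 mm high, rail across their front with its face at x = -22, top 237 mm high; three eyes 78 mm apart on the rail; which one is empty changes. Two hung keys, 24 mm wide, can swing, and reach from 10 mm above to 150 mm below their bars. Origin: on the table, midway between the posts; x away from the robot.
- coffee_jar: Bystander: faceted glass jar with a gold lid, 71 mm across, 89 mm tall; origin under its middle.
- yellow_cup: Bystander: small square yellow plastic measuring cup, 59x59x31 mm; origin under its middle.
- sugar_jar: Bystander: small spice jar with a dark lid, 44 mm across, 105 mm tall; origin under its middle.
- tea_tin: Bystander: flat red hinged tin, 94x126x45 mm; origin under its middle.
- creamer_2: Bystander: sealed milk portion with a yellow foil lid, 37x43 mm, 19 mm high; origin under its middle.
- creamer_3: Bystander: sealed milk portion with a green foil lid, 37x43 mm, 19 mm high; origin under its middle.
Not all that is in view belongs to the job. There is more than one size of the key; the one meant has the size given above.

How it is judged:
By the outcome, as a careful person would: the job done as asked, in the order asked, and still so for the second after the job is handed in, with the robot touching nothing.
It also fails if it takes over 70 s, if anything falls off the work surface, if the arm or the gripper's body presses on something with over 40 N, if the wrist force passes 120 N, or if a joint passes its speed limit or range.

ROBOT

A 6-joint arm with a two-finger parallel gripper is mounted at the origin on a cart in front of the work surface, level with it; the furniture and walls round the work are solid. World frame = base frame: x ahead of the robot, y to its left, z up, the work surface at z = 0. Lengths are in m, angles in rad, forces in N, time in s.
With the tool pointing down it reaches from about 0.3 to 0.875 m from the base axis. Payload 6.4 kg.
Tool frame: the origin (TCP) lies at the very end of the fingers, on their centre line; the grasp point (between the pads) lies 19 mm behind it; z points along the fingers, y is the line along which they close (so a half turn about z gives the same grasp; the last joint's range is limited). The gripper opens to 85 mm and grips with 20 to 120 N. Pads are 22 mm wide; open, the fingers measure 114 mm over their backs; the gripper's body (76 mm by 85 mm) begins 54 mm behind the grasp point. The pads swing forward as they close: fully open they stand 13 mm farther back than shut.
Start: joints at [-1.432, 0.181, 1.607, -0, 1.354, -0.206], TCP at [0.194, -0.541, 0.231] pointing down, gripper open.
Joint ranges: [-2.99, 2.99], [-0.89, 2.07], [0.3, 2.58], [-1.14, 4.28], [0, 2.63], [-3.12, 3.12]. Speed limits (rad/s): [2.57, 2.57, 3.01, 3.14, 3.14, 3.14].

INTERFACE

Orientations are given as a unit quaternion [w, x, y, z].
In Python, from bench import ctrl gives the robot as it stands.
- The arm moves only by the tool jog_arm, never from a script. Its argument "series" is a list that holds one entry, the list of rows, each a list of 7 numbers: the shift along the tool's x, y, z in mm, then the turn, a rotation vector about the tool's x, y, z in rad, then the finger opening in mm, from 0 to 85.4. In form: [[[tx, ty, tz, rx, ry, rz, gripper], ...]]. A call has exactly 10 rows; each row shifts and turns the commanded pose from where the row before left it, along the tool's axes as they then stand; what a row does not reach is not made up. A row lasts 1/10 s, in which the tool goes at most 50 mm and 8.59 degrees, less where a joint would pass 70% of its speed; a pose out of reach is approached as far as the arm can. A call with a gripper value outside its range is refused whole. The fingers move at their own pace and stop on an object; the grip force is fixed at half the most. Time passes only in rows, so rows that do not move let the fingers close, or fill a call up. It gives the time, the measured TCP pose, the force, the opening and the grip force at its end, in the units of the state.
- ctrl.get_obs(): the state, without advancing time (a new reading comes with each control period).
- ctrl.camera(name): name is "side" or "top" or "wrist"; returns a dict with "frame" (480x640x3 uint8, blue, green, red), "z_map" (480x640 float32, m along the optical axis (not along the pixel's ray), 0 where there is no reading), "fx", "fy", "cx", "cy" (pixels), "k1" (the pictures are not rectified: a ray, as slopes to the right and down, at radius r is drawn at 1 + k1 r^2 times it, then the intrinsics apply), "xyz" and "rotation" of the camera in the world. Camera axes: x right, y down, z forward; pixel columns grow to the right and rows downward; lengths in m; the calibration is good to about 2 mm. A picture is of the moment at which its call begins.
- ctrl.hand_in(): hands the job in; it is judged then, once.
The state is a dict: "time_s": time; "q": joint angles; "dq": joint speeds; "joint_efforts": joint torques, N m; "eef_pos": TCP position; "eef_rot": TCP orientation; "wrist_force": force on the tool from outside, world axes, zero at the start; "torque": the same for the moment, N m; "opening": opening from 0.0 (shut) to 1.0 (fully open); "grasp_force": force on a finger pad.
Only numpy, scipy, OpenCV 4.12 (cv2) and the standard library are available. Lean on these libraries where they do the work, as an engineer would, in place of code of your own. Each camera call takes 0.05 s, during which the arm holds its last target. There are 200 camera calls.

## Working session

There is one attempt and no reset: what is moved stays moved. The work goes in short steps, Python scripts to look and compute and a tool call to move; the robot and the scene stay as the last step left them, time stands still between calls to the robot, and variables do not carry over. Pictures are saved under pics/ and viewed, at most 13 in all, crops included, and the job is handed in when it is done.

Besides the shell and the picture viewer there is one more tool, called after "Request:" by a JSON object that holds its "fn" and its "kwargs". jog_arm: Moves the arm, as the interface text tells. Its arguments: {"type":"object","properties":{"series":{"type":"array"}},"required":["series"]}

```bash
mkdir -p pics; ls
cat > h.py <<'E'
import numpy as np, cv2, pickle
from bench import ctrl
def grab(n,f):
    c=ctrl.camera(n); cv2.imwrite(f'pics/{f}.png',c['frame']); pickle.dump(c,open(f'pics/{f}.pkl','wb')); return c
def load(f): return pickle.load(open(f'pics/{f}.pkl','rb'))
def rot(c):
    R=np.array(c['rotation'],float)
    if R.shape==(3,3): return R
    from scipy.spatial.transform import Rotation as Ro
    return Ro.from_quat(R[[1,2,3,0]]).as_matrix()
def slopes(c,uv):
    uv=np.atleast_2d(np.asarray(uv,float)); d=(uv-[c['cx'],c['cy']])/[c['fx'],c['fy']]; s=d.copy()
    for _ in range(20): s=d/(1+c['k1']*(s**2).sum(1,keepdims=True))
    return s
def rays(c,uv):
    s=slopes(c,uv); return np.c_[s,np.ones(len(s))]@rot(c).T
def onplane(c,uv,z):
    r=rays(c,uv); o=np.array(c['xyz']); return o+r*((z-o[2])/r[:,2])[:,None]
def depth(c,uv):
    uv=np.atleast_2d(np.asarray(uv,int)); return np.array(c['xyz'])+rays(c,uv)*c['z_map'][uv[:,1],uv[:,0]][:,None]
def proj(c,P):
    p=(np.atleast_2d(P)-np.array(c['xyz']))@rot(c); s=p[:,:2]/p[:,2:]; s=s*(1+c['k1']*(s**2).sum(1,keepdims=True)); return s*[c['fx'],c['fy']]+[c['cx'],c['cy']]
def tri(c1,a,c2,b):
    # nearest point of two rays, and gap
    d1,d2=rays(c1,a)[0],rays(c2,b)[0]; o1,o2=np.array(c1['xyz']),np.array(c2['xyz'])
    t=np.linalg.lstsq(np.c_[d1,-d2],o2-o1,rcond=None)[0]; p,q=o1+t[0]*d1,o2+t[1]*d2
    return (p+q)/2,np.linalg.norm(p-q)
E
python3 - <<'E'
from h import *
ims=[]
for n in ['side','top']:
    c=grab(n,n+'0'); print(n,c['xyz'],np.array(c['rotation']).round(3).tolist(),c['fx'],c['fy'],c['cx'],c['cy'],c['k1'])
c=grab('wrist','wrist0');print(c['xyz'],c['rotation'])
print(ctrl.get_obs())
E
```

```text
pics
side [0.20335559 1.40015745 0.71313771] [0.051, -0.096, 0.821, -0.56] 546.8679264002781 546.8679264002781 319.74454782522656 240.19389719300503 -0.06991505956475817
top [ 0.30124211 -0.06985225  1.53715942] [-0.058, 0.709, -0.702, 0.048] 492.01883954234387 492.01883954234387 322.28037624638716 237.90740645874763 -0.06889377132157475
[ 0.26273936 -0.51599666  0.37223861] [ 0.11880435  0.80920355 -0.56915817 -0.0844637 ]
{'time_s': 0.15, 'q': array([-1.43228665e+00,  1.81403375e-01,  1.60775731e+00,  6.62321366e-06,
        1.35376444e+00, -2.06281110e-01]), 'dq': array([-0.0003187 , -0.00171589, -0.00298132, -0.00132241, -0.00081668,
       -0.00092782]), 'joint_efforts': array([ 6.69611363e-04, -4.45262146e+01, -3.51692784e+01, -2.90359058e-04,
        5.82559034e-03,  1.45130304e-05]), 'eef_pos': array([ 0.1943216 , -0.54074017,  0.23058269]), 'eef_rot': array([-6.65740649e-04,  9.85176586e-01,  1.71541980e-01,  2.58030392e-05]), 'wrist_force': array([-0.56555523, -0.05263126,  0.87172584]), 'torque': array([-0.03830729,  0.01071715,  0.00874844]), 'grasp_force': 0.0, 'opening': 0.9971841873602276}
```

View pics/side0.png

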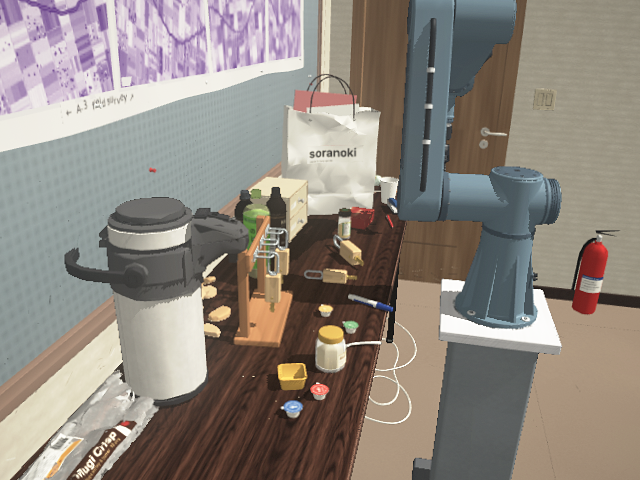

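View pics/top0.png

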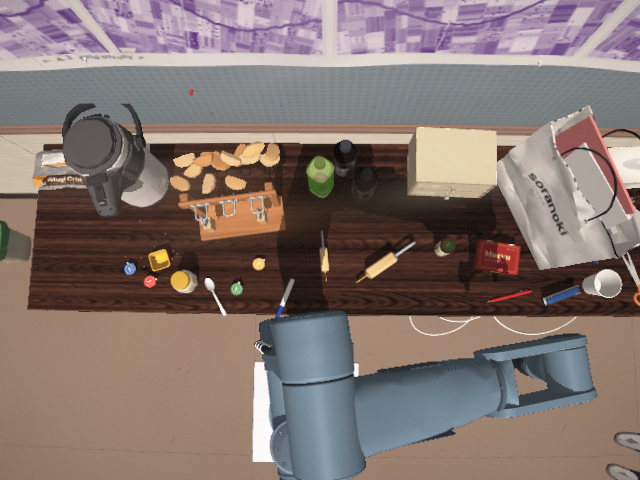

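The side view shows the rack at about (262,290). Two loose keys lie near (327,276) and (348,250). In the top view the loose keys are at (324,255) and (382,263), and the rack's eyes are at (203,213), (230,207) and (259,207). I'll enlarge these areas and measure both keys.

Run:
```python
from h import *
t=load('top0');s=load('side0')
A=cv2.resize(t['frame'][225:290,300:430],(780,390)[:2],interpolation=cv2.INTER_CUBIC) # 6x
B=cv2.resize(t['frame'][180:245,170:300],(390,195),interpolation=cv2.INTER_CUBIC) #3x
C=cv2.resize(s['frame'][215:350,230:375],(390,363),interpolation=cv2.INTER_CUBIC)
im=np.zeros((600,800,3),np.uint8); im[:195*2,:780]=A[:390]; im[392:587,:390]=B; im[392:600,395:395+390]=cv2.resize(s['frame'][215:300,230:390],(390,208),interpolation=cv2.INTER_CUBIC)
cv2.imwrite('pics/crop1.png',im)
# wood fobs and lengths by depth
hsv=cv2.cvtColor(t['frame'],cv2.COLOR_BGR2HSV)
for box in [(300,225,345,290),(350,230,425,290)]:
    x0,y0,x1,y1=box; h=hsv[y0:y1,x0:x1]; m=((h[...,2]>140)&(h[...,1]>40)&(h[...,1]<170)).astype(np.uint8)
    m=cv2.morphologyEx(m,cv2.MORPH_OPEN,np.ones((3,3),np.uint8))
    cs=max(cv2.findContours(m,0,2)[0],key=cv2.contourArea); r=cv2.minAreaRect(cs); b=cv2.boxPoints(r)+[x0,y0]
    ctr=np.array(r[0])+[x0,y0]; z=depth(t,[ctr])[0]; w=onplane(t,b,z[2]); print(ctr,z.round(4),w.round(4).tolist(),np.linalg.norm(w-np.roll(w,1,0),axis=1))
for n,p in [('eyeL',(203,213)),('M',(230,207)),('R',(259,207))]: print(n,onplane(t,[p],.215))
```

```text
[324.5 260.5] [ 0.4596 -0.0537  0.0318] [[0.4905, -0.0441, 0.0318], [0.4907, -0.0657, 0.0318], [0.4259, -0.0663, 0.0318], [0.4257, -0.0448, 0.0318]] [0.06485093 0.02158143 0.06483925 0.02144952]
[380.16047478 265.73342133] [ 0.4442 -0.2239  0.0489] [[0.4254, -0.171, 0.0489], [0.4866, -0.2589, 0.0489], [0.4586, -0.2778, 0.0489], [0.3977, -0.1901, 0.0489]] [0.03364445 0.10705646 0.0338455  0.10677521]
eyeL [[0.56719707 0.27961356 0.215     ]]
M [[0.58457137 0.20516975 0.215     ]]
R [[0.58510995 0.1248038  0.215     ]]
```

View pics/crop1.png

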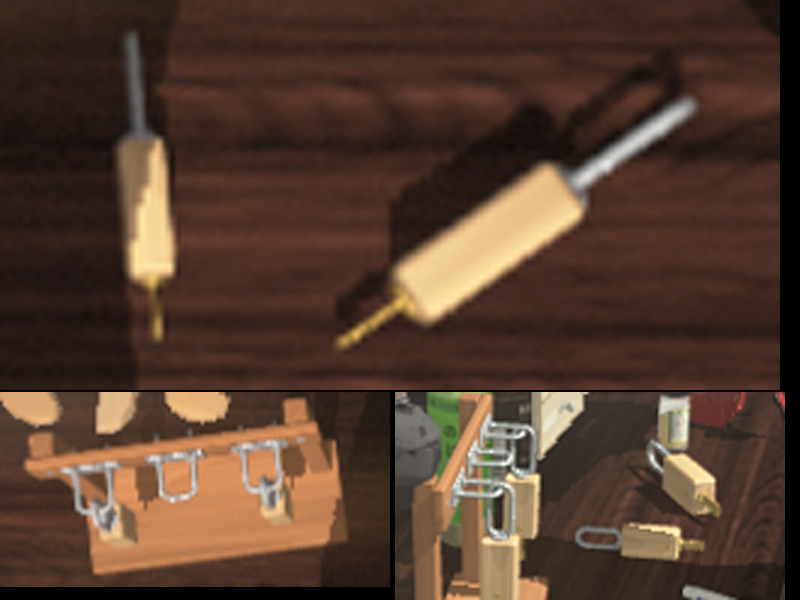

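Two loose keys could be the one meant. The small one at top (324,258) measures about 67×22 mm on top. The large one at (382,263) measures about 107×34 mm. The crop confirms that the small one fits the 70×24 fob, and its hook points away from the robot. The middle eye at (230,207) is the only one without a hanging key. Next I move over the small key.

Request:
{"fn": "jog_arm", "kwargs": {"series": [[[25.6, -27.7, -1.5, 0, 0, 0, 85], [25.6, -27.7, -1.5, 0, 0, 0, 85], [25.6, -27.7, -1.5, 0, 0, 0, 85], [25.6, -27.7, -1.5, 0, 0, 0, 85], [25.6, -27.7, -1.5, 0, 0, 0, 85], [25.6, -27.7, -1.5, 0, 0, 0, 85], [25.6, -27.7, -1.5, 0, 0, 0, 85], [25.6, -27.7, -1.5, 0, 0, 0, 85], [25.6, -27.7, -1.5, 0, 0, 0, 85], [25.6, -27.7, -1.5, 0, 0, 0, 85]]]}}

```text
time_s: 1.15
eef_pos: [0.3419, -0.1924, 0.2463]
eef_rot: [0.0, 0.985, 0.171, 0.0]
wrist_force: [0.1, -0.7, -0.6]
opening: 0.996
grasp_force: 0.0
```

Request:
{"fn": "jog_arm", "kwargs": {"series": [[[25.6, -27.7, -1.5, 0, 0, 0, 85], [25.6, -27.7, -1.5, 0, 0, 0, 85], [25.6, -27.7, -1.5, 0, 0, 0, 85], [25.6, -27.7, -1.5, 0, 0, 0, 85], [0, 0, 0, 0, 0, 0.08, 85], [0, 0, 0, 0, 0, 0.08, 85], [0, 0, 0, 0, 0, 0.08, 85], [0, 0, 0, 0, 0, 0.08, 85], [0, 0, 0, 0, 0, 0, 85], [0, 0, 0, 0, 0, 0, 85]]]}}

```text
time_s: 2.15
eef_pos: [0.4005, -0.055, 0.2522]
eef_rot: [-0.0, 1.0, 0.013, -0.0]
wrist_force: [0.2, -0.5, -0.8]
opening: 0.994
grasp_force: 0.0
```

Run:
```python
from h import *
c=grab('wrist','wrist1'); o=ctrl.get_obs(); print(o['time_s'],o['eef_pos'],o['eef_rot'],o['wrist_force'],c['xyz'],c['rotation'])
h=c['frame'].astype(int); z=c['z_map']
print(np.round(z[::60,::80],3))
```

```text
2.2 [ 0.40050825 -0.05505159  0.25221047] [-3.91051008e-05  9.99911420e-01  1.33095582e-02 -8.14903147e-05] [ 0.07884807 -0.12961055 -0.63492769] [ 0.47321764 -0.05300735  0.39388474] [ 0.1046336   0.70881326 -0.69011617 -0.10185895]
[[0.324 0.25  0.329 0.345 0.347 0.346 0.345 0.343]
 [0.341 0.359 0.36  0.361 0.334 0.361 0.36  0.36 ]
 [0.373 0.377 0.376 0.376 0.343 0.376 0.375 0.376]
 [0.392 0.393 0.392 0.393 0.393 0.393 0.343 0.393]
 [0.412 0.41  0.411 0.411 0.41  0.411 0.411 0.412]
 [1.338 1.335 1.33  1.334 0.864 0.432 0.431 0.43 ]
 [1.413 1.402 0.109 0.63  0.639 1.4   0.109 1.4  ]
 [1.496 0.092 0.078 0.478 0.477 0.478 0.077 0.092]]
```

View pics/wrist1.png

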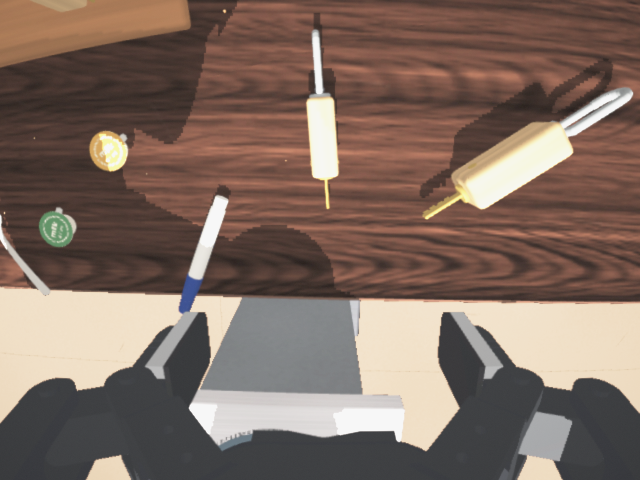

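The wrist view shows the small key at (322,137), hook up in the image at (317,60), and the large key at (515,165). Now its pose, from the depth cloud, checked by casting rays from two views.

Run:
```python
from h import *
c=load('wrist1');t=load('top0')
v,u=np.mgrid[10:225,285:365]; uv=np.c_[u.ravel(),v.ravel()]; P=depth(c,uv)
k=P[(P[:,2]>.012)&(P[:,2]<.06)]
top=k[(k[:,2]>.033)&(k[:,2]<.04)]; print('top z',np.median(top[:,2]),len(top))
r=cv2.minAreaRect((top[:,:2]*1000).astype(np.float32)); print('top rect',r)
# fob vs all axis
print('table z',np.median(depth(c,[(270,150),(270,100),(380,150),(260,200)])[:,2]))
# colour mask of fob in wrist: contour rect onto plane .036
hsv=cv2.cvtColor(c['frame'],cv2.COLOR_BGR2HSV)[10:225,285:365]
m=((hsv[...,2]>180)&(hsv[...,1]>25)&(hsv[...,1]<130)&(hsv[...,0]>12)&(hsv[...,0]<35)).astype(np.uint8)
m=cv2.morphologyEx(m,cv2.MORPH_OPEN,np.ones((5,5),np.uint8)); cs=max(cv2.findContours(m,0,2)[0],key=cv2.contourArea)
rr=cv2.minAreaRect(cs); b=cv2.boxPoints(rr)+[285,10]; print('wrist rect',b.tolist(),onplane(c,b,.036).round(4).tolist())
# hook tip and blade ends
st=k[k[:,0]>k[:,0].max()-.004]; print('hook tip',st.mean(0),k[:,0].max(),'blade end',k[k[:,0]<k[:,0].min()+.004].mean(0),k[:,0].min())
hk=k[(k[:,0]>.51)]; print('hook line',np.polyfit(hk[:,0],hk[:,1],1), hk[:,2].max())
# triangulate hook tip and blade end
print(tri(c,(316,32),t,(321.7,231)), tri(c,(327.5,207),t,(326.2,281)))
```

```text
top z 0.03495284236818644 1972
top rect ((462.2306213378906, -51.87349319458008), (68.48605346679688, 23.4327449798584), 5.843282222747803)
table z -0.001889787405245369
wrist rect [[319.0, 96.0], [329.0, 96.0], [329.0, 101.0], [319.0, 101.0]] [[0.4972, -0.0483, 0.036], [0.4974, -0.0569, 0.036], [0.4933, -0.057, 0.036], [0.4931, -0.0484, 0.036]]
hook tip [ 0.55136629 -0.04349033  0.02501177] 0.5537298185076779 blade end [ 0.39882153 -0.05812091  0.0213036 ] 0.3968030825041219
hook line [ 0.08862556 -0.09225072] 0.03297604233965579
(array([ 0.55118536, -0.0448883 ,  0.02352143]), np.float64(0.001147773240314959)) (array([ 0.3963026 , -0.05984803,  0.0131242 ]), np.float64(0.002208160542191665))
```

Request:
{"fn": "jog_arm", "kwargs": {"series": [[[0, 0, 0, 0, 0, -0.07, 60], [7.7, 0.34, 28, 0, 0, 0, 60], [7.7, 0.34, 28, 0, 0, 0, 60], [7.7, 0.34, 28, 0, 0, 0, 60], [7.7, 0.34, 28, 0, 0, 0, 60], [7.7, 0.34, 28, 0, 0, 0, 60], [7.7, 0.34, 28, 0, 0, 0, 60], [7.7, 0.34, 20, 0, 0, 0, 60], [7.7, 0.34, 8, 0, 0, 0, 60], [0, 0, 0, 0, 0, 0, 60]]]}}

```text
time_s: 3.2
eef_pos: [0.4618, -0.0518, 0.055]
eef_rot: [-0.001, 0.999, 0.048, -0.001]
wrist_force: [0.6, -0.3, 0.7]
opening: 0.703
grasp_force: 0.0
```

Run:
```python
from h import *
o=ctrl.get_obs(); print(o['time_s'],o['eef_pos'],o['eef_rot'],o['wrist_force'])
```

```text
3.2 [ 0.46180383 -0.05176059  0.05497849] [-5.18241619e-04  9.98848567e-01  4.79585328e-02 -1.11811511e-03] [ 0.61446192 -0.29772061  0.7237977 ]
```

Request:
{"fn": "jog_arm", "kwargs": {"series": [[[0, 0, 16, 0, 0, 0, 60], [0, 0, 16, 0, 0, 0, 60], [0, 0, 10, 0, 0, 0, 60], [0, 0, 7, 0, 0, 0, 60], [0, 0, 0, 0, 0, 0, 60], [0, 0, 0, 0, 0, 0, 15], [0, 0, 0, 0, 0, 0, 15], [0, 0, 0, 0, 0, 0, 15], [0, 0, 0, 0, 0, 0, 15], [0, 0, 0, 0, 0, 0, 15]]]}}

```text
time_s: 4.2
eef_pos: [0.463, -0.0522, 0.0081]
eef_rot: [0.0, 0.999, 0.047, 0.001]
wrist_force: [-0.4, 0.3, 6.7]
opening: 0.273
grasp_force: 59.6
```

Request:
{"fn": "jog_arm", "kwargs": {"series": [[[0, 0, 0, 0, 0, 0, 15], [0, 0, 0, 0, 0, 0, 15], [0, 0, -5, 0, 0, 0, 15], [0, 0, -15, 0, 0, 0, 15], [0, 0, -20, 0, 0, 0, 15], [0, 0, -30, 0, 0, 0, 15], [0, 0, -30, 0, 0, 0, 15], [0, 0, -30, 0, 0, 0, 15], [0, 0, -30, 0, 0, 0, 15], [0, 0, 0, 0, 0, 0, 15]]]}}

```text
time_s: 5.2
eef_pos: [0.4647, -0.0528, 0.1716]
eef_rot: [0.002, 0.999, 0.047, 0.004]
wrist_force: [0.8, -0.8, -1.3]
opening: 0.268
grasp_force: 58.9
```

Run:
```python
from h import *
o=ctrl.get_obs(); print(o['time_s'],o['eef_pos'],o['eef_rot'],o['wrist_force'],o['grasp_force'],o['opening'])
c=grab('wrist','wrist2')
t=load('top0')
# rack rail: points from top depth
v,u=np.mgrid[180:245,170:295]; P=depth(t,np.c_[u.ravel(),v.ravel()]); 
r=P[(P[:,2]>.225)&(P[:,2]<.25)]; print(len(r),cv2.minAreaRect((r[:,:2]*1000).astype(np.float32)),np.median(r[:,2]))
for px in [(203,212),(226,204),(230,206),(235,206)]: print(depth(t,[px]))
```

```text
5.2 [ 0.46471035 -0.05277433  0.17164269] [0.00156786 0.99886476 0.04747101 0.0036382 ] [ 0.76305882 -0.83370552 -1.29204301] 58.852622509002686 0.2680891250537445
599 ((596.7386474609375, 210.3992919921875), (73.39327239990234, 268.7211608886719), 8.117383003234863) 0.23585425956386974
[[0.60048679 0.31939439 0.06507678]]
[[0.63642812 0.25933535 0.01800337]]
[[0.63086293 0.24708523 0.01412834]]
[[0.58706385 0.19101264 0.21691478]]
```

View pics/wrist2.png

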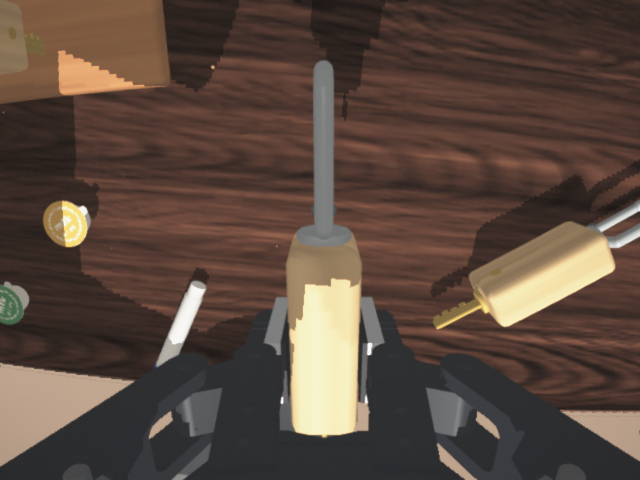

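The key is held and the hook points up in the image, its tip at (323,65). Now I hover above the middle eye.

Request:
{"fn": "jog_arm", "kwargs": {"series": [[[0, 0, -25, 0, 0, 0, 15], [0, 0, -33, 0, 0, 0, 15], [0, 0, -33, 0, 0, 0, 15], [4.8, -24.5, 0, 0, 0, 0, 15], [4.8, -24.5, 0, 0, 0, 0, 15], [4.8, -24.5, 0, 0, 0, 0, 15], [4.8, -24.5, 0, 0, 0, 0, 15], [4.8, -24.5, 0, 0, 0, 0, 15], [4.8, -24.5, 0, 0, 0, 0, 15], [4.8, -24.5, 0, 0, 0, 0, 15]]]}}

```text
time_s: 6.25
eef_pos: [0.4783, 0.123, 0.2563]
eef_rot: [-0.0, 0.999, 0.047, -0.002]
wrist_force: [-0.7, -1.2, -0.2]
opening: 0.271
grasp_force: 59.0
```

Request:
{"fn": "jog_arm", "kwargs": {"series": [[[4.8, -24.5, 0, 0, 0, 0, 15], [4.8, -24.5, 0, 0, 0, 0, 15], [4.8, -24.5, 0, 0, 0, 0, 15], [0, 0, 0, 0, 0, -0.047, 15], [0, 0, 0, 0, 0, 0, 15], [0, 0, 0, 0, 0, 0, 15], [0, 0, 0, 0, 0, 0, 15], [0, 0, 0, 0, 0, 0, 15], [0, 0, 0, 0, 0, 0, 15], [0, 0, 0, 0, 0, 0, 15]]]}}

```text
time_s: 7.25
eef_pos: [0.4869, 0.1963, 0.2584]
eef_rot: [-0.0, 0.998, 0.071, 0.0]
wrist_force: [-0.2, 0.0, -1.2]
opening: 0.272
grasp_force: 59.1
```

Run:
```python
from h import *
o=ctrl.get_obs(); print(o['time_s'],o['eef_pos'],o['eef_rot'],o['wrist_force'],o['grasp_force'],o['opening'])
c=grab('wrist','wrist3'); grab('side','side3')
```

```text
7.25 [0.48686962 0.19625847 0.25839504] [-7.00527294e-06  9.97510725e-01  7.05148207e-02  1.15380186e-04] [-0.20594612  0.02186782 -1.18794129] 59.05019760131836 0.27220519590332654
```

View pics/wrist3.png

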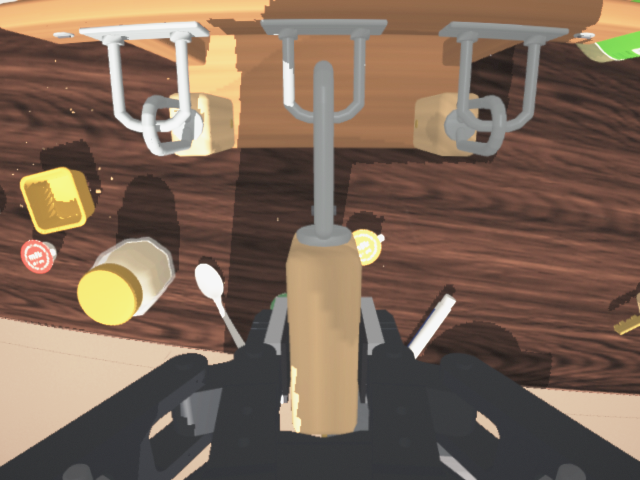

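The wrist view shows the empty eye's legs at (289,70) and (361,70), with its front bar at row 117 under the hook. The hook runs along column 323, tip at row 65, and is well centred. Next is the bar's position relative to the hook.

```bash
cat >> h.py <<'E'
from scipy.spatial.transform import Rotation as Ro
def totool(P,o): 
    q=np.array(o['eef_rot'])[[1,2,3,0]]; return (np.atleast_2d(P)-o['eef_pos'])@Ro.from_quat(q).as_matrix()
E
python3 - <<'E'
from h import *
o=ctrl.get_obs(); c=load('wrist3')
v,u=np.mgrid[20:250,270:380]; uv=np.c_[u.ravel(),v.ravel()]; W=depth(c,uv); T=totool(W,o)*1000
bar=(W[:,2]>.207)&(W[:,2]<.225)
for col in [300,305,310,338,342,347,352]:
    s=bar&(uv[:,0]==col)&(uv[:,1]>80); 
    if s.any(): print(col,uv[s,1].min(),uv[s,1].max(),'toolx',T[s,0].min().round(1),T[s,0].max().round(1),'worldz max',W[s,2].max().round(4), 'bottom edge ray x', (totool(onplane(c,[(col,uv[s,1].max()+.5)],.2165),o)*1000).round(1)[0])
# legs y
for row in [50,70]:
    s=bar&(uv[:,1]==row); print(row,'leg cols',uv[s,0].min(),uv[s,0].max(),'tool y',T[s,1].min(),T[s,1].max())
# hook: top z and tip
hk=(W[:,2]>.255)&(uv[:,1]<225)&(abs(uv[:,0]-323)<14); print('hook',uv[hk,1].min(),T[hk,0].max(),T[hk,2].min(),'cols mean y',np.polyfit(T[hk,0],T[hk,1],1), W[hk,2].max())
tp=hk&(uv[:,1]<66); print(T[tp].mean(0),T[hk&(uv[:,1]>66)&(uv[:,1]<70)].mean(0))
# rail face & plate
s=(uv[:,1]<30); 
P=depth(c,[(x,y) for y in (22,26,30,34) for x in (250,275,325,375)]); print(P.round(4).tolist())
a=onplane(c,[(265,30),(385,30)],.215); 
# fob end
fb=(W[:,2]>.27)&(uv[:,1]>225); print('fob x max',T[fb,0].max(),'fob top toolz',np.percentile(T[fb,2],[2,50]))
E
```

```text
300 107 120 toolx 74.9 80.5 worldz max 0.2175 bottom edge ray x [ 74.7 -10.5  41.9]
305 110 121 toolx 74.5 79.3 worldz max 0.2179 bottom edge ray x [74.3 -8.3 41.9]
310 112 122 toolx 74.1 78.4 worldz max 0.217 bottom edge ray x [73.8 -6.1 41.9]
338 111 122 toolx 74.1 78.9 worldz max 0.218 bottom edge ray x [73.8  6.3 41.9]
342 110 121 toolx 74.5 79.2 worldz max 0.2174 bottom edge ray x [74.3  8.1 41.9]
347 107 119 toolx 75.4 80.6 worldz max 0.2181 bottom edge ray x [75.1 10.3 41.9]
352 103 117 toolx 76.2 82.3 worldz max 0.2174 bottom edge ray x [76.  12.5 41.9]
50 leg cols 282 364 tool y -18.12879462658451 17.40188341179822
70 leg cols 283 364 tool y -17.745538172890758 17.575962917562443
hook 21 91.97454327088651 -141.74194347766093 cols mean y [-1.55761895e-04 -2.11781836e-01] 0.4001336859277224
[ 89.95042576  -0.2362544  -20.11503146] [ 89.08469256  -0.25987458 -16.96872982]
[[0.5963, 0.2429, 0.2203], [0.5969, 0.232, 0.2238], [0.5999, 0.2119, 0.2227], [0.6028, 0.1917, 0.2232], [0.5967, 0.2446, 0.2108], [0.5956, 0.232, 0.2225], [0.5989, 0.2118, 0.2199], [0.6013, 0.1914, 0.2228], [0.5964, 0.2458, 0.2037], [0.596, 0.2332, 0.2126], [0.5989, 0.2117, 0.2126], [0.6018, 0.1904, 0.214], [0.6284, 0.2825, 0.0183], [0.5956, 0.234, 0.206], [0.5987, 0.2117, 0.2059], [0.6017, 0.1895, 0.2073]]
fob x max 72.73491274869473 fob top toolz [-23.37929652 -17.51707343]
```

Run:
```python
from h import *
o=ctrl.get_obs(); c=load('wrist3')
v,u=np.mgrid[40:440,321:326]; uv=np.c_[u.ravel(),v.ravel()]; W=depth(c,uv); T=totool(W,o)*1000
for r in list(range(56,100,4))+list(range(110,440,25)):
    s=abs(uv[:,1]-r)<1; print(r,T[s].mean(0).round(1))
print('tip silhouette',[(r,(totool(onplane(c,[(323,r)],.2584+.010),o)*1000).round(1)[0].tolist()) for r in (59,60,61,62)], c['frame'][54:68,323].tolist())
```

```text
56 [133.2  -0.6 241.5]
60 [129.8  -0.6 241. ]
64 [ 90.3  -0.2 -16.1]
68 [ 88.9  -0.2 -18.5]
72 [ 87.7  -0.2 -19.1]
76 [ 86.6  -0.2 -19.5]
80 [ 85.3  -0.2 -21.1]
84 [ 81.9  -0.3 -45.6]
88 [ 83.   -0.2 -22.3]
92 [ 81.9  -0.2 -22.4]
96 [ 80.8  -0.2 -22.2]
110 [ 76.9  -0.2 -22.8]
135 [ 69.9  -0.2 -22.3]
160 [ 62.8  -0.2 -23.1]
185 [ 55.4  -0.2 -22.8]
210 [ 47.8  -0.2 -23.2]
235 [ 39.8  -0.2 -22.7]
260 [ 33.   -0.2 -26.5]
285 [ 24.8  -0.2 -26.8]
310 [ 16.4  -0.3 -27.1]
335 [  7.4  -0.3 -26.9]
360 [ -2.   -0.3 -27.1]
385 [-11.8  -0.3 -27.2]
410 [-22.2  -0.3 -27.4]
435 [-46.7  -0.3 -13. ]
tip silhouette [(59, [92.7, -0.2, -10.0]), (60, [92.4, -0.2, -10.0]), (61, [92.1, -0.2, -10.0]), (62, [91.8, -0.2, -10.0])] [[85, 120, 167], [86, 120, 167], [85, 119, 167], [86, 121, 168], [88, 122, 169], [94, 124, 166], [117, 133, 156], [139, 141, 143], [145, 145, 143], [145, 146, 145], [145, 146, 145], [145, 145, 144], [145, 145, 144], [145, 145, 144]]
```

Request:
{"fn": "jog_arm", "kwargs": {"series": [[[3.5, 0, 0, 0, 0, 0, 15], [3.5, 0, 0, 0, 0, 0, 15], [3.5, 0, 0, 0, 0, 0, 15], [0, 0, 7, 0, 0, 0, 15], [0, 0, 7, 0, 0, 0, 15], [0, 0, 7, 0, 0, 0, 15], [0, 0, 6, 0, 0, 0, 15], [0, 0, 3, 0, 0, 0, 15], [0, 0, 0, 0, 0, 0, 15], [0, 0, 0, 0, 0, 0, 15]]]}}

```text
time_s: 8.35
eef_pos: [0.4972, 0.198, 0.2284]
eef_rot: [0.0, 0.997, 0.071, 0.0]
wrist_force: [-0.0, -0.2, -1.1]
opening: 0.27
grasp_force: 59.1
```

```bash
cat > rel.py <<'E'
from h import *
import sys
f=sys.argv[1]; o=ctrl.get_obs(); c=grab('wrist',f); print(o['time_s'],o['eef_pos'].round(4),o['eef_rot'].round(4),'F',o['wrist_force'].round(2),o['grasp_force'])
v,u=np.mgrid[10:300,270:380]; uv=np.c_[u.ravel(),v.ravel()]; W=depth(c,uv); T=totool(W,o)*1000
bar=(W[:,2]>.205)&(W[:,2]<.2225)&(abs(T[:,0]-70)<40)
for col in [300,305,310,338,342,347]:
    s=bar&(uv[:,0]==col); 
    s&=T[:,0]<T[s,0].min()+5.5 if s.any() else s
    if s.any(): print(col,'rows',uv[s,1].min(),uv[s,1].max(),'key x',(T[s,0].min()+2.5+.7).round(1),'top z',W[s,2].max().round(4),'key z',(9-T[s,2].min()-2.5).round(1))
E
python3 rel.py wrist4; python3 -c "
from h import *
c=grab('side','side4'); cv2.imwrite('pics/side4c.png',cv2.resize(c['frame'][200:300,220:353],(798,600),interpolation=cv2.INTER_CUBIC))"
```

```text
8.35 [0.4972 0.198  0.2284] [0.000e+00 9.975e-01 7.080e-02 1.000e-04] F [-0.04 -0.18 -1.07] 59.05284941196442
300 rows 135 148 key x 67.5 top z 0.2178 key z -4.1
305 rows 137 150 key x 66.7 top z 0.2173 key z -4.6
310 rows 138 150 key x 66.7 top z 0.2172 key z -4.7
338 rows 138 150 key x 66.7 top z 0.2173 key z -4.6
342 rows 138 150 key x 66.7 top z 0.2174 key z -4.5
347 rows 136 148 key x 67.6 top z 0.2171 key z -4.8
```

View pics/side4c.png

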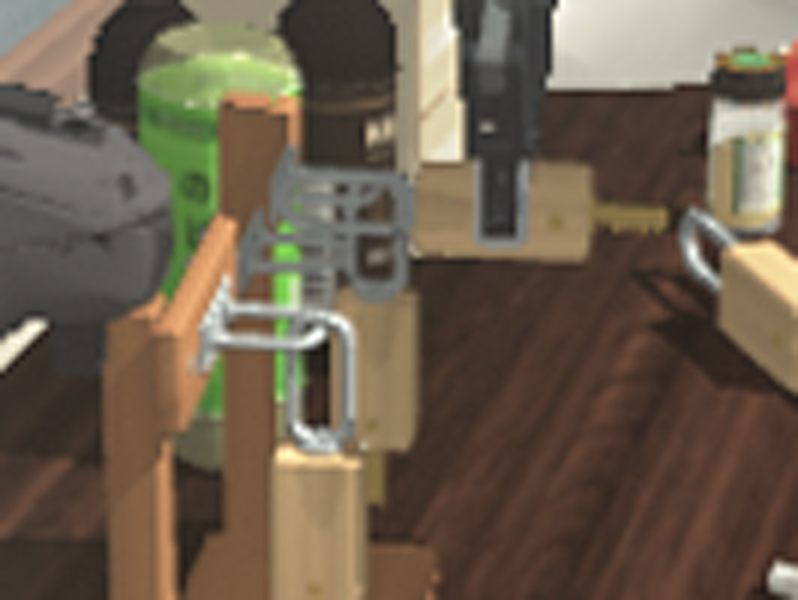

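The side crop shows the key level at (505,210), with its hook over the free eye around (340,200). The bar sits at key x ≈ 66.5 and z ≈ -4.5. Now I press down slowly.

Request:
{"fn": "jog_arm", "kwargs": {"series": [[[0.6, 0, 0, 0, 0, 0, 15], [0, 0, 2, 0, 0, 0, 15], [0, 0, 2, 0, 0, 0, 15], [0, 0, 2, 0, 0, 0, 15], [0, 0, 2, 0, 0, 0, 15], [0, 0, 2, 0, 0, 0, 15], [0, 0, 1, 0, 0, 0, 15], [0, 0, 0, 0, 0, 0, 15], [0, 0, 0, 0, 0, 0, 15], [0, 0, 0, 0, 0, 0, 15]]]}}

```text
time_s: 9.45
eef_pos: [0.4977, 0.1981, 0.2174]
eef_rot: [-0.0, 0.997, 0.071, 0.0]
wrist_force: [-1.1, -0.7, 1.6]
opening: 0.272
grasp_force: 59.3
```

```bash
python3 rel.py wrist5
```

```text
9.45 [0.4977 0.1981 0.2174] [-0.      0.9975  0.0708  0.    ] F [-1.11 -0.69  1.62] 59.27617907524109
300 rows 138 152 key x 66.7 top z 0.2172 key z 6.3
305 rows 139 153 key x 66.3 top z 0.2171 key z 6.2
310 rows 225 227 key x 41.0 top z 0.2224 key z 11.5
338 rows 226 226 key x 40.9 top z 0.2203 key z 9.3
342 rows 227 227 key x 41.1 top z 0.2223 key z 11.4
347 rows 139 152 key x 66.6 top z 0.2175 key z 6.6
```

Request:
{"fn": "jog_arm", "kwargs": {"series": [[[0, 0, 1.5, 0, 0, 0, 15], [0, 0, 1.5, 0, 0, 0, 15], [0, 0, 1.5, 0, 0, 0, 15], [0, 0, 1.5, 0, 0, 0, 15], [0, 0, 1.5, 0, 0, 0, 15], [0, 0, 1.5, 0, 0, 0, 15], [0, 0, 0, 0, 0, 0, 15], [0, 0, 0, 0, 0, 0, 15], [0, 0, 0, 0, 0, 0, 15], [0, 0, 0, 0, 0, 0, 15]]]}}

```text
time_s: 10.5
eef_pos: [0.4975, 0.198, 0.2082]
eef_rot: [0.0, 0.997, 0.071, -0.0]
wrist_force: [-0.5, -0.5, 2.0]
opening: 0.272
grasp_force: 59.4
```

```bash
python3 rel.py wrist6
```

```text
10.5 [0.4975 0.198  0.2082] [ 0.000e+00  9.975e-01  7.090e-02 -3.000e-04] F [-0.49 -0.48  1.96] 59.440478682518005
300 rows 228 243 key x 37.7 top z 0.2222 key z 20.6
305 rows 227 233 key x 40.9 top z 0.2208 key z 19.2
310 rows 225 232 key x 40.8 top z 0.2208 key z 19.2
338 rows 226 233 key x 41.0 top z 0.222 key z 20.3
342 rows 227 233 key x 40.9 top z 0.2216 key z 20.0
347 rows 229 243 key x 37.9 top z 0.2224 key z 20.8
```

Request:
{"fn": "jog_arm", "kwargs": {"series": [[[-2, 0, 0, 0, 0, 0, 15], [-2, 0, 0, 0, 0, 0, 15], [-2, 0, 0, 0, 0, 0, 15], [-2, 0, 0, 0, 0, 0, 15], [-2, 0, 0.5, 0, 0, 0, 15], [-2, 0, 0.5, 0, 0, 0, 15], [-2, 0, 0.5, 0, 0, 0, 15], [-1.5, 0, 0.5, 0, 0, 0, 15], [0, 0, 0, 0, 0, 0, 15], [0, 0, 0, 0, 0, 0, 15]]]}}

```text
time_s: 11.55
eef_pos: [0.4824, 0.1959, 0.2063]
eef_rot: [-0.0, 0.997, 0.071, 0.0]
wrist_force: [-0.3, -0.1, -1.5]
opening: 0.268
grasp_force: 59.1
```

Run:
```python
from h import *
o=ctrl.get_obs(); print(o['time_s'],o['eef_pos'].round(4),'F',o['wrist_force'].round(2))
c=grab('wrist','wrist7'); s=grab('side','side7'); o=ctrl.get_obs(); print(o['wrist_force'].round(2))
im=np.zeros((600,800,3),np.uint8); im[:,:400]=cv2.resize(c['frame'][0:300,220:420],(400,600),interpolation=cv2.INTER_CUBIC); im[:400,400:]=cv2.resize(s['frame'][215:285,255:325],(400,400),interpolation=cv2.INTER_CUBIC)
cv2.imwrite('pics/c7.png',im)
```

```text
11.55 [0.4824 0.1959 0.2063] F [-0.32 -0.09 -1.52]
[-1.03  0.26 -1.96]
```

View pics/c7.png

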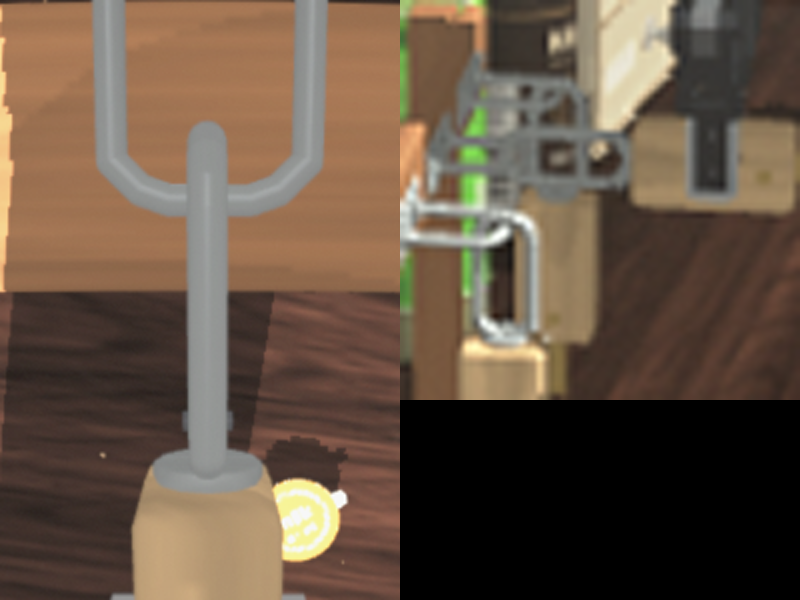

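The bar (crop row 200) is now inside the loop near the hook's end. The gate force is gone, so the gate has shut. Next the slack, then the tug.

Request:
{"fn": "jog_arm", "kwargs": {"series": [[[-1, 0, 0, 0, 0, 0, 15], [-0.5, 0, 0, 0, 0, 0, 15], [-0.5, 0, 0, 0, 0, 0, 15], [-0.5, 0, 0, 0, 0, 0, 15], [-0.5, 0, 0, 0, 0, 0, 15], [0, 0, 0, 0, 0, 0, 15], [0, 0, 0, 0, 0, 0, 15], [0, 0, 0, 0, 0, 0, 15], [0, 0, 0, 0, 0, 0, 15], [0, 0, 0, 0, 0, 0, 15]]]}}

```text
time_s: 12.65
eef_pos: [0.4795, 0.1955, 0.2063]
eef_rot: [0.0, 0.997, 0.071, -0.0]
wrist_force: [0.3, 0.1, -1.6]
opening: 0.271
grasp_force: 59.1
```

Request:
{"fn": "jog_arm", "kwargs": {"series": [[[-0.3, 0, 0, 0, 0, 0, 15], [0, 0, 0, 0, 0, 0, 15], [-0.3, 0, 0, 0, 0, 0, 15], [0, 0, 0, 0, 0, 0, 15], [-0.3, 0, 0, 0, 0, 0, 15], [0, 0, 0, 0, 0, 0, 15], [0, 0, 0, 0, 0, 0, 15], [0, 0, 0, 0, 0, 0, 15], [0, 0, 0, 0, 0, 0, 15], [0, 0, 0, 0, 0, 0, 15]]]}}

```text
time_s: 13.65
eef_pos: [0.4788, 0.1954, 0.2064]
eef_rot: [-0.0, 0.997, 0.071, 0.0]
wrist_force: [3.3, 1.3, -1.7]
opening: 0.271
grasp_force: 59.1
```

Request:
{"fn": "jog_arm", "kwargs": {"series": [[[-0.2, 0, 0, 0, 0, 0, 15], [0, 0, 0, 0, 0, 0, 15], [0, 0, 0, 0, 0, 0, 15], [0, 0, 0, 0, 0, 0, 15], [0, 0, 0, 0, 0, 0, 15], [0, 0, 0, 0, 0, 0, 15], [0, 0, 0, 0, 0, 0, 15], [0, 0, 0, 0, 0, 0, 15], [0, 0, 0, 0, 0, 0, 15], [0, 0, 0, 0, 0, 0, 15]]]}}

```text
time_s: 14.65
eef_pos: [0.4788, 0.1954, 0.2065]
eef_rot: [-0.0, 0.997, 0.071, 0.001]
wrist_force: [4.9, 0.9, -1.9]
opening: 0.267
grasp_force: 59.1
```

Request:
{"fn": "jog_arm", "kwargs": {"series": [[[-0.2, 0, 0, 0, 0, 0, 15], [0, 0, 0, 0, 0, 0, 15], [-0.2, 0, 0, 0, 0, 0, 15], [0, 0, 0, 0, 0, 0, 15], [0, 0, 0, 0, 0, 0, 15], [0, 0, 0, 0, 0, 0, 15], [0, 0, 0, 0, 0, 0, 15], [0, 0, 0, 0, 0, 0, 15], [0, 0, 0, 0, 0, 0, 15], [0, 0, 0, 0, 0, 0, 15]]]}}

```text
time_s: 15.65
eef_pos: [0.4788, 0.1953, 0.2065]
eef_rot: [-0.0, 0.997, 0.071, 0.001]
wrist_force: [7.4, 0.3, -2.7]
opening: 0.27
grasp_force: 59.0
```

Request:
{"fn": "jog_arm", "kwargs": {"series": [[[-0.2, 0, 0, 0, 0, 0, 15], [-0.2, 0, 0, 0, 0, 0, 15], [0, 0, 0, 0, 0, 0, 15], [0, 0, 0, 0, 0, 0, 15], [0, 0, 0, 0, 0, 0, 15], [0, 0, 0, 0, 0, 0, 15], [0, 0, 0, 0, 0, 0, 15], [0, 0, 0, 0, 0, 0, 15], [0, 0, 0, 0, 0, 0, 15], [0, 0, 0, 0, 0, 0, 15]]]}}

```text
time_s: 16.65
eef_pos: [0.4787, 0.1953, 0.2066]
eef_rot: [-0.0, 0.997, 0.071, 0.001]
wrist_force: [7.9, 1.0, -4.3]
opening: 0.27
grasp_force: 58.9
```

Request:
{"fn": "jog_arm", "kwargs": {"series": [[[0, 0, 0, 0, 0, 0, 15], [0, 0, 0, 0, 0, 0, 15], [0, 0, 0, 0, 0, 0, 15], [0, 0, 0, 0, 0, 0, 15], [0, 0, 0, 0, 0, 0, 15], [0, 0, 0, 0, 0, 0, 15], [0, 0, 0, 0, 0, 0, 15], [0, 0, 0, 0, 0, 0, 15], [0, 0, 0, 0, 0, 0, 15], [0, 0, 0, 0, 0, 0, 15]]]}}

```text
time_s: 17.65
eef_pos: [0.4787, 0.1953, 0.2066]
eef_rot: [-0.0, 0.997, 0.071, 0.001]
wrist_force: [8.7, 1.4, -3.4]
opening: 0.271
grasp_force: 58.9
```

Run:
```python
from h import *
F=[]
for i in range(4): ctrl.camera('wrist'); F.append(ctrl.get_obs()['wrist_force'])
print(np.mean(F,0),np.array(F).round(1).tolist())
```

```text
[ 8.34243098  1.30496048 -3.83298423] [[8.9, 1.2, -3.3], [7.5, 1.2, -3.6], [8.5, 1.4, -4.2], [8.4, 1.5, -4.2]]
```

Request:
{"fn": "jog_arm", "kwargs": {"series": [[[-0.2, 0, 0.1, 0, 0, 0, 15], [-0.2, 0, 0.1, 0, 0, 0, 15], [0, 0, 0, 0, 0, 0, 15], [0, 0, 0, 0, 0, 0, 15], [0, 0, 0, 0, 0, 0, 15], [0, 0, 0, 0, 0, 0, 15], [0, 0, 0, 0, 0, 0, 15], [0, 0, 0, 0, 0, 0, 15], [0, 0, 0, 0, 0, 0, 15], [0, 0, 0, 0, 0, 0, 15]]]}}

```text
time_s: 18.85
eef_pos: [0.4787, 0.1953, 0.2065]
eef_rot: [-0.0, 0.997, 0.071, 0.002]
wrist_force: [9.3, 2.3, -4.3]
opening: 0.268
grasp_force: 58.9
```

Request:
{"fn": "jog_arm", "kwargs": {"series": [[[0, 0, 0, 0, 0, 0, 15], [0, 0, 0, 0, 0, 0, 15], [0, 0, 0, 0, 0, 0, 15], [0, 0, 0, 0, 0, 0, 15], [0, 0, 0, 0, 0, 0, 15], [0, 0, 0, 0, 0, 0, 15], [0, 0, 0, 0, 0, 0, 15], [0, 0, 0, 0, 0, 0, 15], [0, 0, 0, 0, 0, 0, 15], [0, 0, 0, 0, 0, 0, 15]]]}}

```text
time_s: 19.85
eef_pos: [0.4787, 0.1953, 0.2065]
eef_rot: [-0.0, 0.997, 0.071, 0.002]
wrist_force: [8.9, 2.1, -4.2]
opening: 0.271
grasp_force: 58.9
```

Run:
```python
from h import *
F=[]
for i in range(4): ctrl.camera('wrist'); F.append(ctrl.get_obs()['wrist_force'])
print(np.mean(F,0),np.array(F).round(1).tolist())
```

```text
[ 9.37970778  1.90755113 -4.316445  ] [[9.0, 2.1, -5.3], [9.0, 2.0, -4.2], [9.9, 1.3, -3.7], [9.6, 2.1, -4.0]]
```

Request:
{"fn": "jog_arm", "kwargs": {"series": [[[-0.2, 0, 0.1, 0, 0, 0, 15], [0, 0, 0, 0, 0, 0, 15], [0, 0, 0, 0, 0, 0, 15], [0, 0, 0, 0, 0, 0, 15], [0, 0, 0, 0, 0, 0, 15], [0, 0, 0, 0, 0, 0, 15], [0, 0, 0, 0, 0, 0, 15], [0, 0, 0, 0, 0, 0, 15], [0, 0, 0, 0, 0, 0, 15], [0, 0, 0, 0, 0, 0, 15]]]}}

```text
time_s: 21.05
eef_pos: [0.4787, 0.1953, 0.2065]
eef_rot: [-0.0, 0.997, 0.071, 0.002]
wrist_force: [10.6, 1.4, -4.4]
opening: 0.271
grasp_force: 58.9
```

Request:
{"fn": "jog_arm", "kwargs": {"series": [[[0, 0, 0, 0, 0, 0, 15], [0, 0, 0, 0, 0, 0, 15], [0, 0, 0, 0, 0, 0, 15], [0, 0, 0, 0, 0, 0, 15], [0, 0, 0, 0, 0, 0, 15], [0, 0, 0, 0, 0, 0, 15], [0, 0, 0, 0, 0, 0, 15], [0, 0, 0, 0, 0, 0, 15], [0, 0, 0, 0, 0, 0, 15], [0, 0, 0, 0, 0, 0, 15]]]}}

```text
time_s: 22.05
eef_pos: [0.4787, 0.1953, 0.2065]
eef_rot: [-0.0, 0.997, 0.071, 0.002]
wrist_force: [10.0, 1.5, -4.0]
opening: 0.27
grasp_force: 58.9
```

Run:
```python
from h import *
F=[]
for i in range(4): ctrl.camera('wrist'); F.append(ctrl.get_obs()['wrist_force'])
print(np.mean(F,0),np.array(F).round(1).tolist())
c=grab('wrist','wrist8'); print([(x,int(c['frame'][x,323].sum())) for x in range(54,70,2)])
```

```text
[10.25335226  1.54012694 -4.19016584] [[10.2, 1.0, -4.2], [10.6, 2.2, -3.7], [9.9, 1.5, -3.5], [10.3, 1.5, -5.4]]
[(54, 366), (56, 360), (58, 356), (60, 381), (62, 429), (64, 428), (66, 428), (68, 430)]
```

The tug was held at about 10 N for more than 2 s and the bar is seated. Now I unload, before lowering the fob by turning about the bar.

Request:
{"fn": "jog_arm", "kwargs": {"series": [[[0.5, 0, 0, 0, 0, 0, 15], [0.5, 0, 0, 0, 0, 0, 15], [0.5, 0, 0, 0, 0, 0, 15], [0.5, 0, 0, 0, 0, 0, 15], [0.5, 0, -0.2, 0, 0, 0, 15], [0.5, 0, 0, 0, 0, 0, 15], [0, 0, 0, 0, 0, 0, 15], [0, 0, 0, 0, 0, 0, 15], [0, 0, 0, 0, 0, 0, 15], [0, 0, 0, 0, 0, 0, 15]]]}}

```text
time_s: 23.3
eef_pos: [0.4798, 0.1955, 0.2061]
eef_rot: [-0.0, 0.997, 0.071, -0.0]
wrist_force: [0.0, 0.2, -1.2]
opening: 0.268
grasp_force: 59.2
```

Request:
{"fn": "jog_arm", "kwargs": {"series": [[[0.56, 0, 4.18, 0, 0.05, 0, 15], [0.56, 0, 4.18, 0, 0.05, 0, 15], [0.56, 0, 4.18, 0, 0.05, 0, 15], [0.56, 0, 4.18, 0, 0.05, 0, 15], [0, 0, 0, 0, 0, 0, 15], [0, 0, 0, 0, 0, 0, 15], [0, 0, 0, 0, 0, 0, 15], [0, 0, 0, 0, 0, 0, 15], [0, 0, 0, 0, 0, 0, 15], [0, 0, 0, 0, 0, 0, 15]]]}}

```text
time_s: 24.3
eef_pos: [0.4835, 0.196, 0.1897]
eef_rot: [-0.007, 0.993, 0.07, 0.099]
wrist_force: [0.4, 0.6, 0.0]
opening: 0.272
grasp_force: 59.3
```

```bash
cat > piv.py <<'E'
from h import *
o=ctrl.get_obs(); R=Ro.from_quat(np.array(o['eef_rot'])[[1,2,3,0]]); print(o['time_s'],o['q'].round(2),'pivot',(o['eef_pos']+R.apply([.0838,0,-.009])).round(4),'F',o['wrist_force'].round(2),R.as_matrix().round(3).tolist())
E
python3 piv.py
```

```text
24.3 [ 0.16 -0.03  1.93 -0.    1.04  1.59] pivot [0.563  0.2074 0.2151] F [0.36 0.61 0.02] [[0.97, 0.141, 0.196], [0.138, -0.99, 0.028], [0.198, -0.0, -0.98]]
```

Request:
{"fn": "jog_arm", "kwargs": {"series": [[[0.56, 0, 4.18, 0, 0.05, 0, 15], [0.56, 0, 4.18, 0, 0.05, 0, 15], [0.56, 0, 4.18, 0, 0.05, 0, 15], [0.56, 0, 4.18, 0, 0.05, 0, 15], [0.56, 0, 4.18, 0, 0.05, 0, 15], [0.56, 0, 4.18, 0, 0.05, 0, 15], [0.56, 0, 4.18, 0, 0.05, 0, 15], [0.56, 0, 4.18, 0, 0.05, 0, 15], [0, 0, 0, 0, 0, 0, 15], [0, 0, 0, 0, 0, 0, 15]]]}}

```text
time_s: 25.3
eef_pos: [0.4994, 0.1983, 0.1605]
eef_rot: [-0.021, 0.953, 0.068, 0.294]
wrist_force: [0.3, 1.0, -1.1]
opening: 0.273
grasp_force: 59.3
```

```bash
python3 piv.py
```

```text
25.3 [ 0.16 -0.15  2.22 -0.03  0.47  1.62] pivot [0.5629 0.2074 0.2151] F [ 0.35  1.01 -1.05] [[0.818, 0.141, 0.558], [0.117, -0.99, 0.08], [0.563, 0.0, -0.826]]
```

Request:
{"fn": "jog_arm", "kwargs": {"series": [[[0.56, 0, 4.18, 0, 0.05, 0, 15], [0.56, 0, 4.18, 0, 0.05, 0, 15], [0.56, 0, 4.18, 0, 0.05, 0, 15], [0, 0, 0, 0, 0, 0, 15], [0, 0, 0, 0, 0, 0, 15], [0, 0, 0, 0, 0, 0, 15], [0, 0, 0, 0, 0, 0, 15], [0, 0, 0, 0, 0, 0, 15], [0, 0, 0, 0, 0, 0, 15], [0, 0, 0, 0, 0, 0, 15]]]}}

```text
time_s: 26.3
eef_pos: [0.5084, 0.1996, 0.1515]
eef_rot: [-0.026, 0.928, 0.066, 0.365]
wrist_force: [-0.3, 0.8, -0.9]
opening: 0.271
grasp_force: 59.3
```

```bash
python3 piv.py
python3 - <<'E'
from h import *
s=grab('side','side9'); c=grab('wrist','wrist9')
im=np.zeros((600,800,3),np.uint8); im[:400,:400]=cv2.resize(c['frame'][0:480,80:560],(400,400)); im[:400,400:]=cv2.resize(s['frame'][200:320,230:350],(400,400),interpolation=cv2.INTER_CUBIC)
cv2.imwrite('pics/c9.png',im)
E
```

```text
26.3 [ 0.17 -0.13  2.31 -0.08  0.22  1.67] pivot [0.563  0.2074 0.2153] F [-0.3   0.81 -0.89] [[0.724, 0.141, 0.675], [0.103, -0.99, 0.096], [0.682, 0.0, -0.732]]
```

View pics/c9.png

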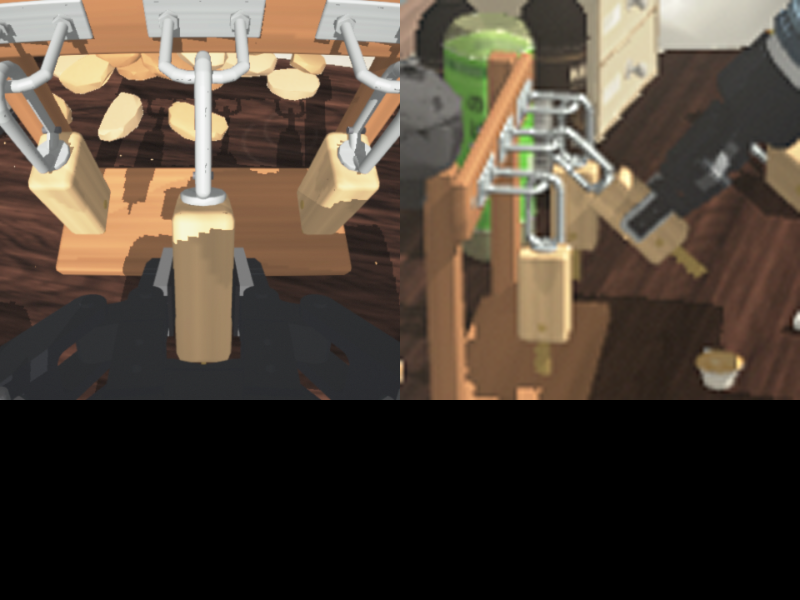

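The key is tilted down on the eye with its hook around the bar, and the neighbours are clear. Now I let go and back straight off.

Request:
{"fn": "jog_arm", "kwargs": {"series": [[[0, 0, 0, 0, 0, 0, 50], [0, 0, 0, 0, 0, 0, 50], [0, 0, 0, 0, 0, 0, 50], [0, 0, 0, 0, 0, 0, 50], [0, 0, -5, 0, 0, 0, 50], [0, 0, -10, 0, 0, 0, 50], [0, 0, -12, 0, 0, 0, 50], [0, 0, -12, 0, 0, 0, 50], [0, 0, -12, 0, 0, 0, 50], [0, 0, -12, 0, 0, 0, 50]]]}}

```text
time_s: 27.4
eef_pos: [0.4653, 0.1935, 0.198]
eef_rot: [-0.026, 0.928, 0.066, 0.365]
wrist_force: [0.3, 0.1, 0.2]
opening: 0.582
grasp_force: 0.0
```

Request:
{"fn": "jog_arm", "kwargs": {"series": [[[0, 0, -12, 0, 0, 0, 50], [0, 0, -12, 0, 0, 0, 50], [0, 0, -12, 0, 0, 0, 50], [0, 0, -12, 0, 0, 0, 50], [0, 0, -12, 0, 0, 0, 50], [0, 0, -12, 0, 0, 0, 50], [0, 0, 0, 0, 0, 0, 50], [0, 0, 0, 0, 0, 0, 50], [0, 0, 0, 0, 0, 0, 50], [0, 0, 0, 0, 0, 0, 50]]]}}

```text
time_s: 28.4
eef_pos: [0.4172, 0.1865, 0.2495]
eef_rot: [-0.026, 0.928, 0.066, 0.365]
wrist_force: [0.5, -0.6, -1.0]
opening: 0.583
grasp_force: 0.0
```

Request:
{"fn": "jog_arm", "kwargs": {"series": [[[0, 0, 0, 0, 0, 0, 50], [0, 0, 0, 0, 0, 0, 50], [0, 0, 0, 0, 0, 0, 50], [0, 0, 0, 0, 0, 0, 50], [0, 0, 0, 0, 0, 0, 50], [0, 0, 0, 0, 0, 0, 50], [0, 0, 0, 0, 0, 0, 50], [0, 0, 0, 0, 0, 0, 50], [0, 0, 0, 0, 0, 0, 50], [0, 0, 0, 0, 0, 0, 50]]]}}

```text
time_s: 29.4
eef_pos: [0.4173, 0.1866, 0.2503]
eef_rot: [-0.026, 0.928, 0.066, 0.365]
wrist_force: [0.6, -0.0, -0.4]
opening: 0.584
grasp_force: 0.0
```

```bash
python3 piv.py
python3 - <<'E'
from h import *
s=grab('side','side10'); c=grab('wrist','wrist10')
im=np.zeros((600,800,3),np.uint8); im[:400,:400]=cv2.resize(c['frame'][0:480,80:560],(400,400)); im[:400,400:]=cv2.resize(s['frame'][200:320,230:350],(400,400),interpolation=cv2.INTER_CUBIC)
cv2.imwrite('pics/c10.png',im)
E
```

```text
29.4 [ 0.18 -0.64  2.4  -0.04  0.63  1.63] pivot [0.4719 0.1944 0.314 ] F [ 0.6  -0.   -0.39] [[0.724, 0.141, 0.675], [0.103, -0.99, 0.096], [0.682, -0.0, -0.732]]
```

View pics/c10.png

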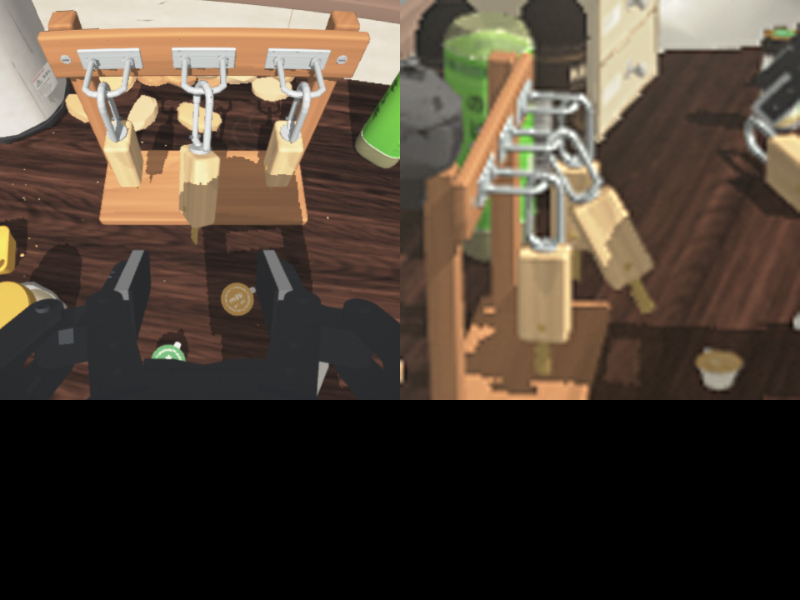

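The key hangs from the middle eye, still swinging, and the gripper is clear. I let it settle.

Request:
{"fn": "jog_arm", "kwargs": {"series": [[[0, 0, -10, 0, 0, 0, 50], [0, 0, -10, 0, 0, 0, 50], [0, 0, 0, 0, 0, 0, 50], [0, 0, 0, 0, 0, 0, 50], [0, 0, 0, 0, 0, 0, 50], [0, 0, 0, 0, 0, 0, 50], [0, 0, 0, 0, 0, 0, 50], [0, 0, 0, 0, 0, 0, 50], [0, 0, 0, 0, 0, 0, 50], [0, 0, 0, 0, 0, 0, 50]]]}}

```text
time_s: 30.5
eef_pos: [0.4038, 0.1847, 0.2648]
eef_rot: [-0.026, 0.928, 0.066, 0.365]
wrist_force: [-0.1, -0.0, -0.3]
opening: 0.585
grasp_force: 0.0
```

Run:
```python
from h import *
# swing: fob centroid x,y in the wrist view between the neighbours, over time
for k in range(100):
    c=ctrl.camera('side')
    if k%3==0 and (k<24 or k>76):
        h=c['frame'][250:300,282:310]; hs=cv2.cvtColor(h,cv2.COLOR_BGR2HSV); m=(hs[...,2]>120)&(hs[...,1]>40)&(hs[...,0]>12)&(hs[...,0]<32)
        y,x=np.nonzero(m); print(round(ctrl.get_obs()['time_s'],2),len(x),x.mean().round(1) if len(x) else None,end='; ')
s=grab('side','side11'); c=grab('wrist','wrist11')
im=np.zeros((600,800,3),np.uint8); im[:400,:400]=cv2.resize(c['frame'][0:480,80:560],(400,400)); im[:400,400:]=cv2.resize(s['frame'][200:320,230:350],(400,400),interpolation=cv2.INTER_CUBIC)
cv2.imwrite('pics/c11.png',im)
```

```text
30.55 247 3.2; 30.7 555 8.6; 30.85 223 3.1; 31.0 219 3.2; 31.15 242 3.3; 31.3 505 6.7; 31.45 217 3.2; 31.6 219 3.2; 34.45 218 3.2; 34.6 229 3.1; 34.75 305 3.2; 34.9 234 3.1; 35.05 214 3.3; 35.2 249 3.0; 35.35 276 3.0; 35.5 224 3.2;
```

View pics/c11.png

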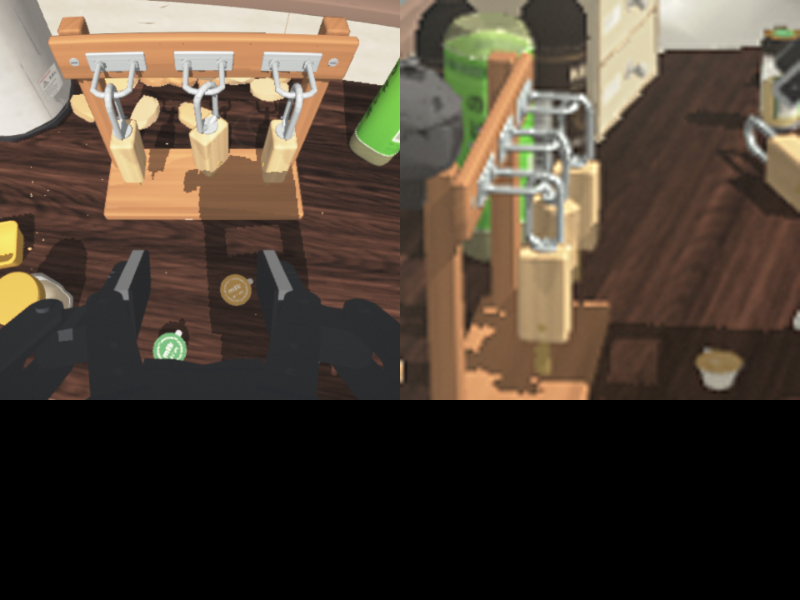

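All three eyes now carry a key. Ours, in the middle at wrist crop (208,145), hangs from its bar, and the neighbours have not moved. After a short settling pause I hand in.

Run:
```python
from h import *
for k in range(50): ctrl.camera('side')
print(ctrl.get_obs()['time_s']); print(ctrl.hand_in())
```

```text
38.1
the job is handed in; nothing more can be done
None
```

The small key hangs from the middle eye. The gate force dropped away once the bar was inside the hook, so I took the gate as snapped shut. I held a straight-back tug of about 10 N for over two seconds, then let go and handed in at 38 s, with the robot clear and the two neighbouring keys undisturbed.

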